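# Park the lay-on roller of a label rewinder on its catch

### The arm

A 6-joint arm with a two-finger parallel gripper is mounted at the origin on a cart in front of the work surface, level with it; the furniture and walls round the work are solid. World frame = base frame: x ahead of the robot, y to its left, z up, the work surface at z = 0. Lengths are in m, angles in rad, forces in N, time in s.
With the tool pointing down it reaches from about 0.3 to 0.875 m from the base axis. Payload 6.4 kg.
Tool frame: the origin (TCP) lies at the very end of the fingers, on their centre line; the grasp point (between the pads) lies 19 mm behind it (manip.hold_point_z is the distance from the TCP to the grasp point, in m); x points along the fingers, z is the direction in which the jaws open and shut, and the axes are right-handed (so a half turn about x gives the same grasp; the last joint's range is limited). The gripper opens to 88 mm and grips with 3 to 60 N. Pads are 18 mm wide; open, the fingers measure 123 mm over their backs; the gripper's body (75 mm by 187 mm) begins 45 mm behind the grasp point.
Start: joints at [-1.506, 0.181, 1.607, -0, 1.354, -0.206], TCP at [0.154, -0.554, 0.239] pointing down, gripper open.
Joint ranges: [-2.99, 2.99], [-0.89, 2.07], [0.3, 2.58], [-1.14, 4.28], [0, 2.63], [-3.12, 3.12]. Speed limits (rad/s): [2.57, 2.57, 3.01, 3.14, 3.14, 3.14].

### API

Orientations are given as a unit quaternion [x, y, z, w].
In Python, from plant import manip gives the robot as it stands. The module is installed in compiled form; this text tells all that it offers.
- The arm moves only by the tool send_rows, never from a script. Its argument "deltas" is one flat list of numbers, 7 for each row, row after row: the shift along the tool's x, y, z in cm, then the turn, a rotation vector about the tool's x, y, z in rad, then the finger opening in cm, from 0 to 8.81. In form: [tx, ty, tz, wx, wy, wz, claw, tx, ty, tz, wx, wy, wz, claw, ...]. A call has 1 to 8 rows; each row shifts and turns the commanded pose from where the row before left it, along the tool's axes as they then stand; what a row does not reach is not made up. A row lasts 1/12 s, in which the tool goes at most 41.7 mm and 7.16 degrees, less where a joint would pass 70% of its speed; a pose out of reach is approached as far as the arm can. A call with a gripper value outside its range is refused whole. The fingers move at their own pace and stop on an object; "force" is the grip in N (left out, the last holds). Time passes only in rows, so rows that do not move let the fingers close. It gives the time, the measured TCP pose, the force and the opening at its end, in the units of the state.
- manip.state(): the state, without advancing time (a new reading comes with each control period).
- manip.get_image(name): name is "side" or "top" or "wrist"; returns (picture, depth): 480x640x3 uint8, blue, green, red; 480x640 float32, m along the optical axis (not along the pixel's ray), 0 where there is no reading.
- manip.calibration(name): a dict with "mtx" (3x3 intrinsics, pixels), "k1" (the pictures are not rectified: a ray, as slopes to the right and down, at radius r is drawn at 1 + k1 r^2 times it, then the intrinsics apply), "world_from_camera" (4x4, takes a point from camera to world coordinates); the wrist camera has in their place "hand_eye" (4x4, takes a point from camera to tool coordinates, whose origin is the TCP and whose axes are the tool frame's). Camera axes: x right, y down, z forward; pixel columns grow to the right and rows downward; lengths in m; the calibration is good to about 2 mm. A picture is of the moment at which its call begins: read the wrist's pose just before it. calibration takes no time and is no camera call.
- manip.job_done(): hands the job in, once; it reports no verdict.
Trained networks look in the newest picture that a camera, given by its name, has taken for a name from the list of things; names that differ only in an ending like _2 or _b are one class to them, and where a whole thing is asked for, a point or a joint stands for the part that bears it (a point fixed in the world has none). Each returns a list of dicts, best first, with "confidence" (0 to 1); they miss things now and then, are a little off and sometimes report something else, mostly with a low value. They report only what shows in the picture. A call takes as long as a camera call.
- manip.boxes_of(camera, thing): "rect" ([left, top, right, bottom] in pixels, round what is visible of it).
- manip.cut_out(camera, thing): "mask" (480x640 bool, what is visible of it) and "rect" ([left, top, right, bottom] in pixels, round what is visible of it).
- manip.spot_point(camera, thing): "at" ([row, column] in pixels: a listed point, or the origin of a listed thing).
The state is a dict: "time": time; "qpos": joint angles; "joint_velocities": joint speeds; "tau": joint torques, N m; "eef_pos": TCP position; "eef_rot": TCP orientation; "force": force on the tool from outside, world axes, zero at the start; "wrist_torque": the same for the moment, N m; "grip_width": finger opening in m.
Only numpy, scipy, OpenCV 4.12 (cv2) and the standard library are available. Lean on these libraries where they do the work, as an engineer would, in place of code of your own. Each camera call takes 0.05 s, during which the arm holds its last target. There are 200 camera calls.

### The job

Park the sprung lay-on roller clear of the take-up roll, so that the finished roll can be lifted off later: tip the thrown-over pawl past its balance point with a fingertip so that it drops into its working position, then push the roller's carriage back by the rubber pad on its upright tab until the stop pin has passed the pawl's hook, and let the spring bring it back until the pin hangs in the hook. Only push, grip nothing: touch the carriage nowhere but on that pad, force nothing, leave everything else on the table where it is, and finish with the hand clear.

Things in the scene. Friction and masses are not known exactly. Their poses are not given: they have to be found in the camera images.
- layon_unit: Lay-on roller unit: aluminium base plate fixed to the table beside the take-up mandrel (tall, right; 112 mm dia., 265 mm high), with a short slide. Origin on the table, on the MANDREL's axis; x points level along the slide, away from the mandrel; z up. The plate spans x 82 to 252, y -54 to +40 mm, 10 mm thick. Its small black roller (27 mm dia., top 107 mm high) leans on the take-up roll.
- carriage (a joint): Travel (m) of the roller's aluminium carriage along the unit's +x: 0 = roller on the take-up roll (spring pushes it there, 4.5 N), 0.048 = at the rubber buffers (9 N). With the pawl down, the pin lifts the pawl from about 0.008 on, is past the hook from about 0.030 on and on the way back is caught at about 0.028, the parked position. With the pawl thrown over it returns to 0.
- pawl (a joint): Angle (rad) of the dark steel pawl, a bar 76 mm long, 8 mm thick, hook under its end, pivoted at the unit's outer end: 0 = down, level, pointing to the mandrel, hook in the pin's path; 1.83 = thrown over, standing up and leaning 15 deg away from the mandrel on its stop (the start). Below about 1.25 it falls to 0 by its weight. About 70 g, tips at well under 1 N.
- pad_face (a point): Near the middle of the face of the black rubber pad (46 mm wide, z 60 to 96 mm; this point at z 80) on the mandrel's side of the upright steel tab (52 mm wide, top at z 100 mm) on the carriage. The face looks to the mandrel (unit's -x) and is pushed in the unit's +x. 142 mm from the mandrel's axis at carriage 0; moves with the carriage.
- pawl_back (a point): Point on the pawl's back (side away from the hook), 55 mm along the bar from the pivot; turns with it. Thrown over, it looks away from the mandrel, 77 mm above the table, 230 mm from the mandrel's axis, unit's y = -40 mm; the pawl's end is about 100 mm high. Pushed towards the mandrel (unit's -x) it tips over after about 32 mm. Pawl down: it faces up, 48 mm high.
- pawl_pivot (a point): Pivot axis of the pawl, 29 mm above the table, at x = 198 mm, y = -40 mm in the unit's frame; the axis runs along the unit's y.
- stop_pin (a point): Middle of the steel stop pin (8 mm dia.) that sticks out level from the side of the carriage and that the pawl's hook catches; it is 32 mm above the table and moves with the carriage.
- empty_core: Bystander: empty cardboard core, 42 mm dia., 100 mm tall, standing beside the unit. Origin under its centre.
- spanner: Bystander: open spanner, 149 x 46 x 6 mm, lying beside the unit. Origin under its centre, long axis x.
- tally_counter: Bystander: round hand tally counter, 54 x 53 x 25 mm, near the mandrel. Origin under its centre.
- loupe: Bystander: black print loupe, 33 mm dia., 34 mm tall. Origin under its centre.
- hex_key: Bystander: black hex key, 33 x 93 x 5 mm. Origin under its centre.
- finished_roll: Bystander: small finished label roll, 69 mm dia., 55 mm tall, behind the mandrel. Origin under its centre.
- marker: Bystander: marker pen, 21 x 130 x 14 mm. Origin under its centre.
- layon_roller: The small black rubber-covered lay-on roller on the carriage's arm (27 mm dia., z 54 to 100 mm, axis 70 mm from the mandrel's axis at carriage 0; origin on its axis, 52 mm above the table). Part of the carriage: not to be touched.

How it is judged:
By the outcome, as a careful person would: the job done as asked, in the order asked, and still so for the second after the job is handed in, with the robot touching nothing.
It also fails if it takes over 42 s, if anything falls off the work surface, if the arm or the gripper's body presses on something with over 40 N, if the wrist force passes 120 N, or if a joint passes its speed limit or range.

## Working session

There is one attempt and no reset: what is moved stays moved. The work goes in short steps, Python scripts to look and compute and a tool call to move; the robot and the scene stay as the last step left them, time stands still between calls to the robot, and variables do not carry over. Pictures are saved under pics/ and viewed, about 8 in all and at most 12, crops included, and the job is handed in when it is done.

Besides the shell and the picture viewer there is one more tool, called after "Request:" as name(argument=value, ...) on one line, values as JSON. send_rows: Moves the arm, as the interface text tells. Its arguments: {"type":"object","properties":{"deltas":{"type":"array","items":{"type":"number"}},"force":{"type":"number"}},"required":["deltas"]}

```bash
mkdir -p pics; cat > h.py <<'E'
import numpy as np, cv2
from plant import manip
from scipy.spatial.transform import Rotation as R
def cam(name):
    c=manip.calibration(name)
    if 'world_from_camera' in c: T=np.array(c['world_from_camera'])
    else:
        s=manip.state();T=np.eye(4);T[:3,:3]=R.from_quat(s['eef_rot']).as_matrix();T[:3,3]=s['eef_pos'];T=T@np.array(c['hand_eye'])
    return np.array(c['mtx']),c['k1'],T
def slopes(K,k1,uv):
    d=(np.atleast_2d(uv)-[K[0,2],K[1,2]])/[K[0,0],K[1,1]]
    u=d.copy()
    for _ in range(10): u=d/(1+k1*(u**2).sum(1,keepdims=True))
    return u
def pts(C,uv,z):
    K,k1,T=C;s=slopes(K,k1,uv);p=np.c_[s,np.ones(len(s))]*np.reshape(z,(-1,1))
    return p@T[:3,:3].T+T[:3,3]
def at_z(C,uv,h):
    K,k1,T=C;s=slopes(K,k1,uv);d=np.c_[s,np.ones(len(s))]@T[:3,:3].T
    return T[:3,3]+d*((h-T[2,3])/d[:,2])[:,None]
E
cat > look.py <<'E'
from h import *
s=manip.state();print(s['time'],s['eef_pos'],s['eef_rot'])
for n in ['side','top']:
    C=cam(n);im,de=manip.get_image(n);cv2.imwrite(f'pics/{n}0.png',im);np.savez(f'{n}0.npz',im=im,de=de)
    print(n,'cam at',C[2][:3,3].round(3))
    for t,h in dict(layon_unit=0,pad_face=.08,pawl_back=.077,pawl_pivot=.029,stop_pin=.032,layon_roller=.052,empty_core=0,spanner=0,tally_counter=0,loupe=0,finished_roll=0,hex_key=0,marker=0).items():
        for r in manip.spot_point(n,t)[:1]:
            v,u=r['at'];d=de[int(v),int(u)]
            print(t,round(r['confidence'],2),np.round([u,v]),'plane',at_z(C,[u,v],h)[0].round(3),'depth',pts(C,[u,v],d)[0].round(3))
E
python3 look.py
```

```text
0.0 [ 0.15378681 -0.55351174  0.23782406] [ 0.4283712   0.56332588 -0.42747667  0.56251735]
side cam at [ 0.481 -0.981  0.403]
pad_face 0.93 [265. 275.] plane [ 0.452 -0.289  0.08 ] depth [ 0.452 -0.282  0.077]
pawl_back 0.53 [220. 267.] plane [ 0.374 -0.242  0.077] depth [ 0.374 -0.243  0.078]
pawl_pivot 0.72 [233. 292.] plane [ 0.394 -0.245  0.029] depth [ 0.394 -0.252  0.032]
stop_pin 0.92 [284. 292.] plane [ 0.481 -0.257  0.032] depth [ 0.481 -0.301  0.054]
layon_roller 0.89 [309. 290.] plane [ 0.522 -0.292  0.052] depth [ 0.521 -0.31   0.061]
spanner 0.94 [243. 355.] plane [ 0.42  -0.392 -0.   ] depth [ 0.421 -0.402  0.007]
tally_counter 0.78 [361. 367.] plane [ 0.587 -0.434  0.   ] depth [ 0.583 -0.454  0.015]
finished_roll 0.57 [433. 332.] plane [ 0.717 -0.354  0.   ] depth [ 0.706 -0.382  0.018]
top cam at [ 0.457 -0.109  1.095]
layon_unit 0.15 [232. 304.] plane [0.455 0.042 0.   ] depth [0.455 0.038 0.031]
pad_face 0.57 [389. 302.] plane [ 0.451 -0.279  0.08 ] depth [ 0.451 -0.276  0.096]
pawl_back 0.65 [370. 344.] plane [ 0.37  -0.239  0.077] depth [ 0.372 -0.236  0.098]
pawl_pivot 0.57 [368. 326.] plane [ 0.403 -0.241  0.029] depth [ 0.403 -0.24   0.036]
stop_pin 0.92 [371. 288.] plane [ 0.48  -0.251  0.032] depth [ 0.48  -0.25   0.038]
layon_roller 0.7 [395. 267.] plane [ 0.523 -0.298  0.052] depth [ 0.52  -0.288  0.105]
empty_core 0.6 [338. 260.] plane [ 0.544 -0.187  0.   ] depth [ 0.544 -0.187 -0.   ]
spanner 0.57 [435. 317.] plane [ 0.416 -0.391  0.   ] depth [ 0.417 -0.389  0.005]
tally_counter 0.66 [254. 246.] plane [ 0.577 -0.006  0.   ] depth [ 0.576 -0.008  0.014]
loupe 0.5 [229. 305.] plane [0.453 0.047 0.   ] depth [0.453 0.043 0.031]
finished_roll 0.86 [408. 177.] plane [ 0.721 -0.346  0.   ] depth [ 0.707 -0.334  0.057]
hex_key 0.69 [169. 295.] plane [0.478 0.174 0.   ] depth [0.478 0.174 0.001]
marker 0.63 [252. 246.] plane [ 0.579 -0.004  0.   ] depth [ 0.577 -0.005  0.013]
```

```bash
python3 - <<'E'
from h import *
a=np.load('side0.npz')['im'];b=np.load('top0.npz')['im']
cv2.imwrite('pics/s1.png',cv2.resize(a[170:430,120:480],None,fx=2.2,fy=2.2,interpolation=2))
cv2.imwrite('pics/t1.png',cv2.resize(b[130:400,200:500],None,fx=2.2,fy=2.2,interpolation=2))
# mandrel top circle: points at z .24-.29 by top depth
d=np.load('top0.npz')['de'];C=cam('top')
v,u=np.mgrid[:480,:640];P=pts(C,np.c_[u.ravel(),v.ravel()],d.ravel())
def show(n,m):
    q=P[m]; print(n,len(q),q.min(0).round(3),q.max(0).round(3),cv2.minEnclosingCircle(q[:,:2].astype(np.float32)) if len(q) else '')
box=(P[:,0]>.3)&(P[:,0]<.75)&(P[:,1]>-.5)&(P[:,1]<-.1)&(d.ravel()>.1)
show('mandrel',box&(P[:,2]>.25)&(P[:,2]<.28))
tab=box&(P[:,2]>.085)&(P[:,2]<.11)&(P[:,0]<.48)
for x in sorted(map(tuple,P[tab].round(3)))[::3]: print(*x,end='; ')
E
```

```text
mandrel 948 [ 0.557 -0.339  0.25 ] [ 0.625 -0.269  0.27 ] ((0.59061199426651, -0.3046378791332245), 0.03603281080722809)
0.36 -0.241 0.096; 0.361 -0.239 0.099; 0.362 -0.241 0.099; 0.362 -0.236 0.097; 0.364 -0.241 0.099; 0.364 -0.236 0.096; 0.366 -0.241 0.099; 0.366 -0.236 0.099; 0.368 -0.241 0.101; 0.368 -0.233 0.1; 0.37 -0.241 0.102; 0.37 -0.236 0.097; 0.372 -0.241 0.102; 0.372 -0.236 0.098; 0.373 -0.238 0.094; 0.374 -0.236 0.098; 0.375 -0.233 0.087; 0.376 -0.234 0.097; 0.377 -0.234 0.095; 0.379 -0.241 0.093; 0.379 -0.234 0.085; 0.381 -0.238 0.097; 0.383 -0.241 0.09; 0.383 -0.235 0.09; 0.385 -0.237 0.093; 0.386 -0.24 0.088; 0.439 -0.31 0.101; 0.439 -0.298 0.101; 0.439 -0.293 0.1; 0.439 -0.287 0.085; 0.441 -0.309 0.103; 0.441 -0.304 0.102; 0.441 -0.298 0.1; 0.441 -0.292 0.101; 0.441 -0.286 0.102; 0.442 -0.281 0.102; 0.442 -0.275 0.101; 0.442 -0.27 0.104; 0.443 -0.312 0.1; 0.443 -0.306 0.1; 0.443 -0.3 0.105; 0.443 -0.295 0.099; 0.443 -0.289 0.1; 0.444 -0.282 0.103; 0.444 -0.277 0.099; 0.444 -0.272 0.098; 0.444 -0.265 0.101; 0.444 -0.26 0.096; 0.445 -0.306 0.095; 0.445 -0.299 0.098; 0.445 -0.294 0.095; 0.445 -0.287 0.099; 0.445 -0.281 0.099; 0.446 -0.275 0.099; 0.446 -0.269 0.102; 0.446 -0.264 0.097; 0.447 -0.309 0.099; 0.447 -0.303 0.097; 0.447 -0.297 0.097; 0.447 -0.291 0.098; 0.447 -0.285 0.098; 0.447 -0.28 0.097; 0.448 -0.274 0.098; 0.448 -0.267 0.104; 0.448 -0.261 0.093; 0.449 -0.296 0.091; 0.449 -0.29 0.096; 0.449 -0.283 0.099; 0.449 -0.278 0.093; 0.45 -0.272 0.096; 0.45 -0.266 0.097; 0.451 -0.278 0.096; 0.452 -0.271 0.1; 0.452 -0.266 0.099;
```

View pics/s1.png

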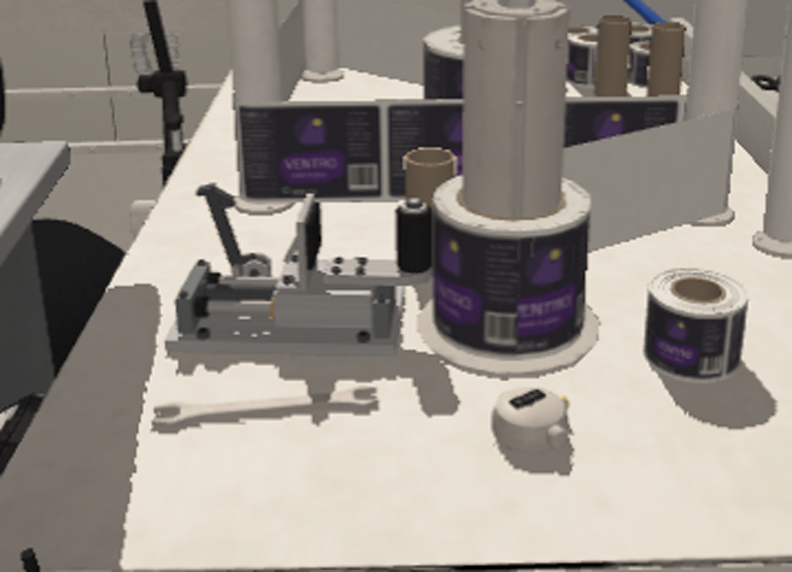

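View pics/t1.png

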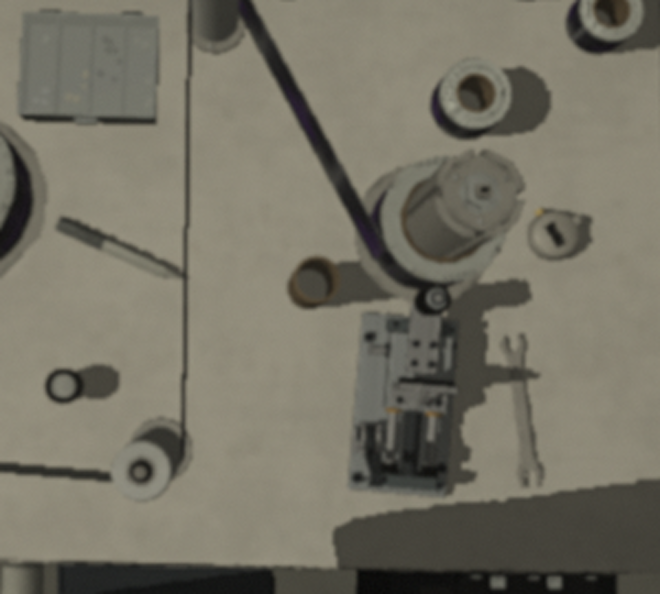

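```bash
cat > plan.py <<'E'
from h import *
from scipy.optimize import least_squares
U=np.array([[0,0],[70,0],[142,0],[198,-40],[230,-40]])/1e3
W=np.array([[.5906,-.3046],[.5225,-.295],[.4515,-.284],[.399,-.243],[.372,-.2405]])
def rm(a): return np.array([[np.cos(a),-np.sin(a)],[np.sin(a),np.cos(a)]])
f=lambda p:(U@rm(p[2]).T+p[:2]-W).ravel()
s=least_squares(f,[.59,-.3,3.0]);A=s.x
def toU(p): return (np.asarray(p)[...,:2]-A[:2])@rm(A[2])
def toW(u): return np.asarray(u)@rm(A[2]).T+A[:2]
if __name__=='__main__':
    print(A,np.pi-A[2],(s.fun.reshape(-1,2)*1e3).round(1))
    d=np.load('top0.npz')['de'];C=cam('top');v,u=np.mgrid[:480,:640]
    P=pts(C,np.c_[u.ravel(),v.ravel()],d.ravel());q=np.c_[toU(P),P[:,2]]
    m=(q[:,0]>.06)&(q[:,0]<.28)&(abs(q[:,1])<.08)&(d.ravel()>.1)
    for n,k in dict(plate=(.006,.014),tab=(.092,.106)).items():
        g=q[m&(q[:,2]>k[0])&(q[:,2]<k[1])]
        print(n,len(g),np.percentile(g,[1,5,50,95,99],axis=0).round(3).tolist())
        r=cv2.minAreaRect(((g if n=='plate' else g[g[:,0]<.17])[:,:2]*1000).astype(np.float32));print(r)
    T=R.from_quat(manip.state()['eef_rot']).as_matrix();print(T.round(3))
    ux=rm(A[2])[:,0];uy=rm(A[2])[:,1]
    print('ux',ux,'uy',uy,'tool z angle to uy deg',np.degrees(np.arctan2(uy[1],uy[0])-np.arctan2(T[1,2],T[0,2])))
    print('hand_eye',np.array(manip.calibration('wrist')['hand_eye']).round(3))
    roll=P[(np.hypot(*(P[:,:2]-A[:2]).T)<.05)&(d.ravel()>.1)][:,2];print(np.percentile(roll,[20,40,60,80]))
E
python3 plan.py
```

```text
[ 0.59254931 -0.30354454  3.03024053] 0.11135212286529894 [[ 1.9  1.1]
 [ 0.5 -0.8]
 [-0.1 -3.8]
 [ 1.2  1.2]
 [-3.6  2.3]]
plate 1247 [[0.063, -0.055, 0.006], [0.085, -0.054, 0.007], [0.177, -0.032, 0.01], [0.248, 0.037, 0.013], [0.251, 0.039, 0.014]]
((157.33204650878906, -1.023162841796875), (197.3978271484375, 143.70091247558594), 8.717076301574707)
tab 325 [[0.061, -0.046, 0.093], [0.063, -0.044, 0.094], [0.146, -0.006, 0.1], [0.234, 0.018, 0.105], [0.238, 0.023, 0.106]]
((107.46295928955078, -4.1569366455078125), (93.50003051757812, 52.49612045288086), 4.820674896240234)
[[ 0.     0.964  0.268]
 [-0.     0.268 -0.964]
 [-1.     0.     0.   ]]
ux [-0.99380676  0.11112215] uy [-0.11112215 -0.99380676] tool z angle to uy deg -21.897819746772154
hand_eye [[ 0.    -0.265  0.964 -0.146]
 [ 0.001 -0.964 -0.265  0.068]
 [ 1.     0.001 -0.    -0.   ]
 [ 0.     0.     0.     1.   ]]
[0.11161555 0.20412862 0.24954728 0.25189262]
```

Request:
send_rows(deltas=[0,0,0,-0.12,0,0,0,0,0,0,-0.12,0,0,0,0,0,0,-0.12,0,0,0,0,0,0,-0.12,0,0,0,0,0,0,-0.12,0,0,0,0,0,0,-0.12,0,0,0,0,0,0,-0.12,0,0,0,0,0,0,-0.12,0,0,0], force=10)

```text
time: 2.07
eef_pos: [0.1538, -0.5541, 0.2387]
eef_rot: [0.118, 0.697, -0.118, 0.697]
force: [0.5, -0.5, 0.4]
grip_width: 0.0363
```

Request:
send_rows(deltas=[0,0,0,-0.12,0,0,0,0,0,0,-0.12,0,0,0,0,0,0,-0.12,0,0,0,0,0,0,-0.12,0,0,0,0,0,0,-0.12,0,0,0,0,0,0,-0.12,0,0,0,0,0,0,-0.12,0,0,0,0,0,0,-0.12,0,0,0])

```text
time: 2.73
eef_pos: [0.1539, -0.5541, 0.2387]
eef_rot: [-0.218, 0.673, 0.218, 0.673]
force: [-0.3, 0.0, 0.6]
grip_width: 0.0008
```

Request:
send_rows(deltas=[0,0,0,-0.12,0,0,0,0,0,0,-0.12,0,0,0,0,0,0,-0.12,0,0,0,0,0,0,-0.12,0,0,0,0,0,0,-0.12,0,0,0,0,0,0,-0.12,0,0,0,0,0,0,-0.12,0,0,0,0,0,0,0,0,0,0])

```text
time: 3.4
eef_pos: [0.1538, -0.5541, 0.2387]
eef_rot: [-0.473, 0.526, 0.473, 0.526]
force: [-1.1, 1.3, 0.6]
grip_width: 0.0006
```

```bash
cat > st.py <<'E'
from plan import *
s=manip.state();p=s['eef_pos'];T=R.from_quat(s['eef_rot']).as_matrix()
print(round(s['time'],2),'U mm',(toU(p)*1e3).round(1),'z',round(p[2]*1e3,1),'q',np.round(s['qpos'],2),'F',np.round(s['force'],2),'Funit',(np.array(s['force'])[:2]@rm(A[2])).round(2),'grip',s['grip_width'])
ux,uy=rm(A[2]).T;print('tool y.ux',T[:2,1]@ux,'err deg',np.degrees(np.arcsin(T[:2,1]@uy)), 'x',T[:,0].round(3))
E
python3 st.py
```

```text
3.4 U mm [408.2 297.7] z 238.7 q [-1.51  0.18  1.61 -0.    1.35 -2.97] F [-1.09  1.25  0.63] Funit [ 1.22 -1.13] grip 0.0006243064324870082
tool y.ux 0.9999882117444928 err deg 0.2782026110911962 x [-0. -0. -1.]
```

Request:
send_rows(deltas=[0,-0.7,2.0,0,0,0,0,0,-1.4,3.5,0,0,0,0,0,-1.4,3.5,0,0,0,0,0,-1.4,3.5,0,0,0,0,0,-1.4,3.5,0,0,0,0,0,-1.4,3.5,0,0,0,0,0,-1.4,3.5,0,0,0,0,0,-1.4,3.5,0,0,0,0])

```text
time: 4.07
eef_pos: [0.288, -0.3007, 0.2389]
eef_rot: [-0.471, 0.528, 0.47, 0.528]
force: [0.2, -0.1, -0.2]
grip_width: 0.0003
```

Request:
send_rows(deltas=[0,-1.0,3.0,0,0,0,0,0,-0.6,2.5,0,0,0,0,0,-0.2,1.3,0,0,0,0,0,0,0,0,0,0,0,0,0,0,0,0,0,0])

```text
time: 4.48
eef_pos: [0.3132, -0.2366, 0.239]
eef_rot: [-0.472, 0.527, 0.471, 0.527]
force: [0.8, -0.2, 0.1]
grip_width: 0.0003
```

```bash
python3 st.py
```

```text
4.48 U mm [285.1 -35.5] z 239.0 q [-0.95 -0.26  2.03 -0.    1.37 -2.41] F [ 0.77 -0.24  0.14] Funit [-0.8   0.15] grip 0.0003327584647650452
tool y.ux 0.9999998370126753 err deg -0.00922307040891828 x [ 0.    -0.001 -1.   ]
```

Request:
send_rows(deltas=[2.4,0,0.2,0,0,0,0,3.0,0,0.2,0,0,0,0,3.0,0,0,0,0,0,0,3.0,0,0,0,0,0,0,3.0,0,0,0,0,0,0,2.0,0,0,0,0,0,0,0,0,0,0,0,0,0,0,0,0,0,0,0,0])

```text
time: 5.15
eef_pos: [0.3126, -0.2331, 0.0742]
eef_rot: [-0.47, 0.527, 0.472, 0.528]
force: [-0.1, -0.2, 0.7]
grip_width: 0.0002
```

```bash
python3 st.py; cat > pic.py <<'E'
import sys
from h import *
im,_=manip.get_image('side')
cv2.imwrite(f'pics/{sys.argv[1]}.png',cv2.resize(im[180:380,160:360],None,fx=3,fy=3,interpolation=2))
E
python3 pic.py a1
```

```text
5.15 U mm [286.1 -38.9] z 74.2 q [-0.95  0.    2.18 -0.    0.96 -2.4 ] F [-0.09 -0.25  0.72] Funit [0.06 0.25] grip 0.0002365065258761243
tool y.ux 0.999996165751502 err deg -0.11356989719766081 x [-0.002  0.002 -1.   ]
```

View pics/a1.png

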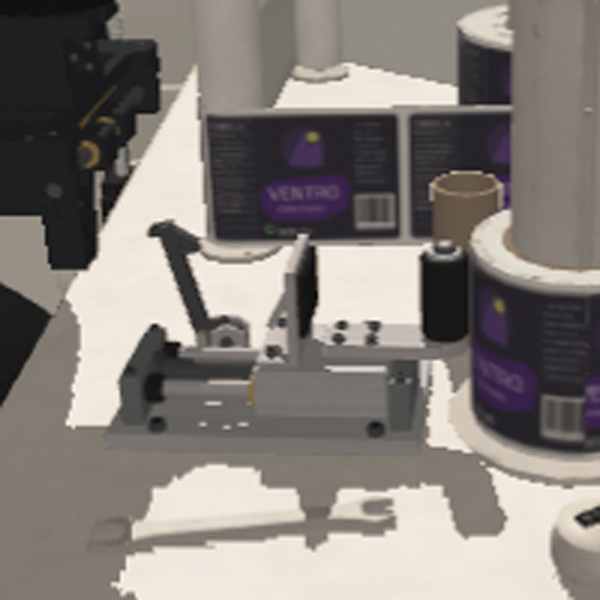

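Request:
send_rows(deltas=[0,-1.0,0,0,0,0,0,0,-1.2,0,0,0,0,0,0,-0.6,0,0,0,0,0,0,-0.4,0,0,0,0,0,0,-0.4,0,0,0,0,0,0,-0.4,0,0,0,0,0,0,-0.4,0,0,0,0,0,0,-0.4,0,0,0,0,0])

```text
time: 5.87
eef_pos: [0.3613, -0.238, 0.0748]
eef_rot: [-0.472, 0.527, 0.472, 0.527]
force: [-0.3, -0.3, 0.1]
grip_width: 0.0009
```

Request:
send_rows(deltas=[0,-0.4,0,0,0,0,0,0,-0.4,0,0,0,0,0,0,-0.4,0,0,0,0,0,0,-0.4,0,0,0,0,0,0,-0.4,0,0,0,0,0,0,-0.4,0,0,0,0,0,0,0,0,0,0,0,0])

```text
time: 6.45
eef_pos: [0.3856, -0.2409, 0.0748]
eef_rot: [-0.472, 0.527, 0.471, 0.527]
force: [-0.3, -0.2, 0.7]
grip_width: 0.0003
```

```bash
python3 st.py;python3 pic.py a2
```

```text
6.45 U mm [212.6 -39.2] z 74.8 q [-0.82  0.14  2.03  0.    0.97 -2.28] F [-0.27 -0.24  0.73] Funit [0.24 0.27] grip 0.000323762294828923
tool y.ux 0.9999995492925787 err deg 0.045282352102470336 x [ 0. -0. -1.]
```

View pics/a2.png

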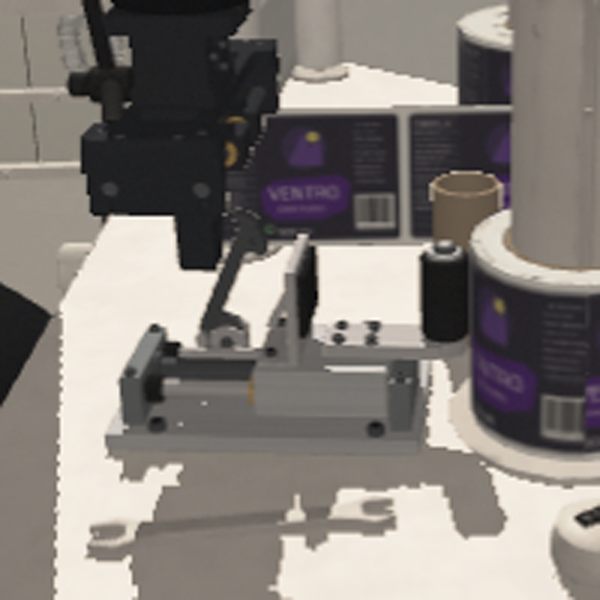

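Request:
send_rows(deltas=[0,-0.4,0,0,0,0,0,0,-0.4,0,0,0,0,0,0,-0.4,0,0,0,0,0,0,0,0,0,0,0,0,0,0,0,0,0,0,0,0,0,0,0,0,0,0])

```text
time: 7.0
eef_pos: [0.3968, -0.2419, 0.0746]
eef_rot: [-0.471, 0.527, 0.472, 0.527]
force: [0.3, -0.1, 0.6]
grip_width: 0.0007
```

```bash
python3 st.py;python3 pic.py a3
```

```text
7.0 U mm [201.4 -39.5] z 74.6 q [-0.8   0.16  2.   -0.    0.98 -2.26] F [ 0.29 -0.13  0.64] Funit [-0.3  0.1] grip 0.0006880429382140788
tool y.ux 0.9999997103538433 err deg 0.04126638455226694 x [-0.  0. -1.]
```

View pics/a3.png

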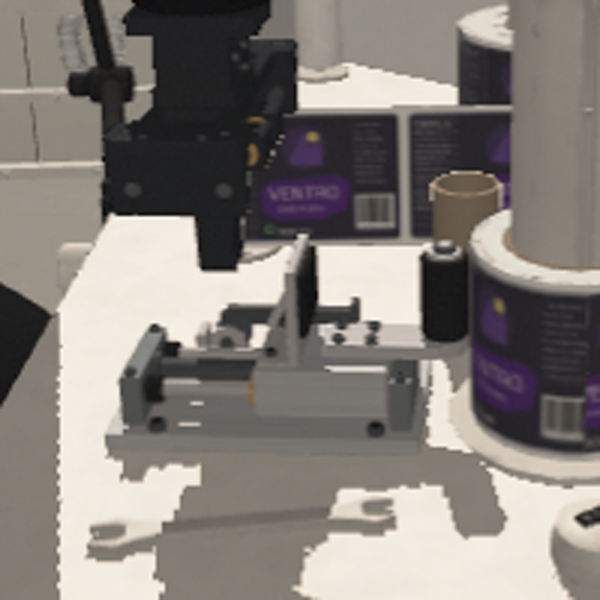

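Request:
send_rows(deltas=[-2,0,0,0,0,0,0,-2.5,0,0,0,0,0,0,-2.0,-0.6,-0.25,0,0,0,0,0,-2.0,-0.9,0,0,0,0,0,-2.0,-0.9,0,0,0,0,0,-2.0,-0.9,0,0,0,0,0,-2.0,-0.9,0,0,0,0,0,0,0,0,0,0,0])

```text
time: 7.72
eef_pos: [0.4804, -0.2918, 0.1402]
eef_rot: [-0.473, 0.527, 0.47, 0.527]
force: [-0.1, -0.5, 0.0]
grip_width: 0.0006
```

```bash
python3 st.py
```

```text
7.72 U mm [112.7   0.8] z 140.2 q [-0.76  0.26  1.73  0.    1.15 -2.22] F [-0.06 -0.49  0.01] Funit [0.01 0.5 ] grip 0.0005977607226584803
tool y.ux 0.9999968901420921 err deg 0.015583633440077887 x [ 0.002 -0.002 -1.   ]
```

```bash
python3 pic.py a4
```

```text
(no output)
```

View pics/a4.png

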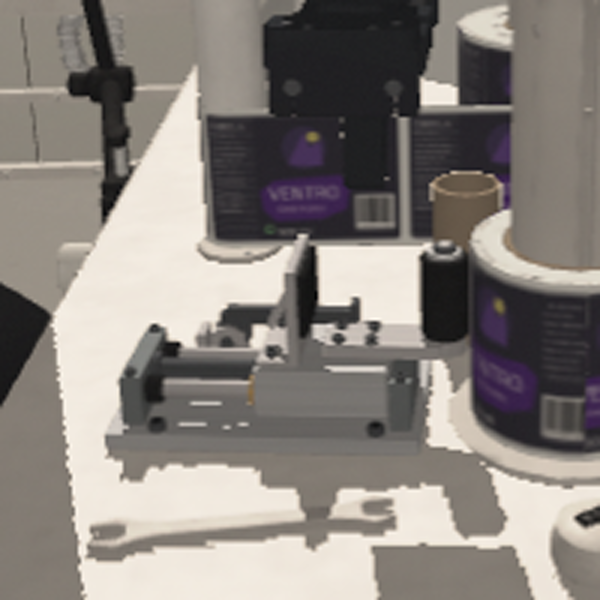

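Request:
send_rows(deltas=[1.0,0,0,0,0,0,0,1.5,0,0.1,0,0,0,0,1.5,0,0.1,0,0,0,0,1.5,0,0,0,0,0,0,1.0,0,0,0,0,0,0,0.5,0,0,0,0,0,0,0,0,0,0,0,0,0])

```text
time: 8.35
eef_pos: [0.4769, -0.2867, 0.0682]
eef_rot: [-0.47, 0.527, 0.473, 0.527]
force: [-0.4, 1.1, -0.5]
grip_width: 0.0002
```

Request:
send_rows(deltas=[0,0.5,0,0,0,0,0,0,0.5,0,0,0,0,0,0,0.3,0,0,0,0,0,0,0.3,0,0,0,0,0,0,0.3,0,0,0,0,0,0,0.3,0,0,0,0,0,0,0,0,0,0,0,0])

```text
time: 8.93
eef_pos: [0.457, -0.2857, 0.0704]
eef_rot: [-0.472, 0.527, 0.471, 0.527]
force: [4.2, 0.6, -0.8]
grip_width: 0.0004
```

```bash
python3 st.py; python3 pic.py a5
```

```text
8.93 U mm [136.7  -2.7] z 70.4 q [-0.78  0.32  1.82  0.    1.   -2.24] F [ 4.25  0.57 -0.76] Funit [-4.16 -1.04] grip 0.00040645135480585636
tool y.ux 0.9999971624920081 err deg 0.0039681169479722275 x [ 0.002 -0.001 -1.   ]
```

View pics/a5.png

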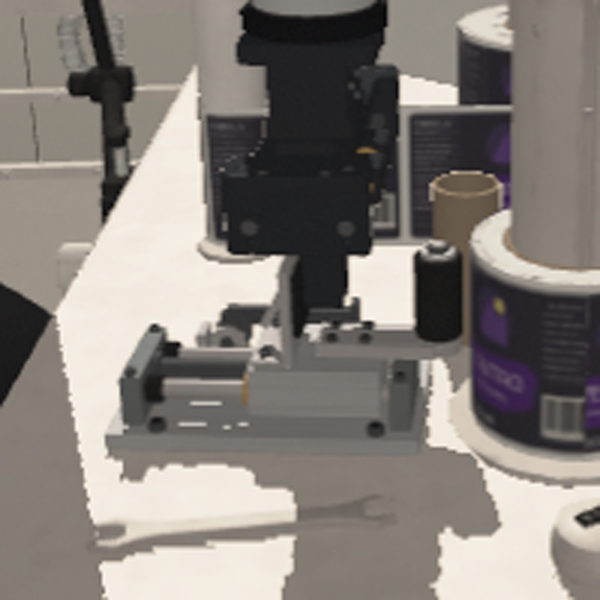

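Request:
send_rows(deltas=[0,0.4,0,0,0,0,0,0,0.4,0,0,0,0,0,0,0.4,0,0,0,0,0,0,0.4,0,0,0,0,0,0,0.4,0,0,0,0,0,0,0.4,0,0,0,0,0,0,0.4,0,0,0,0,0,0,0.3,0,0,0,0,0])

```text
time: 9.65
eef_pos: [0.4271, -0.2822, 0.0705]
eef_rot: [-0.473, 0.526, 0.47, 0.528]
force: [8.3, 1.9, -0.7]
grip_width: 0.0005
```

Request:
send_rows(deltas=[0,0,0,0,0,0,0,0,0,0,0,0,0,0,0,0,0,0,0,0,0])

```text
time: 9.9
eef_pos: [0.4271, -0.2822, 0.0704]
eef_rot: [-0.472, 0.526, 0.47, 0.528]
force: [7.5, 2.1, -0.9]
grip_width: 0.0001
```

```bash
python3 st.py; python3 pic.py a6
```

```text
9.9 U mm [166.8  -2.9] z 70.4 q [-0.82  0.26  1.89  0.    0.99 -2.28] F [ 7.45  2.07 -0.91] Funit [-7.18 -2.88] grip 7.771913694653253e-05
tool y.ux 0.9999947958151946 err deg 0.007094305440341319 x [ 0.003 -0.001 -1.   ]
```

View pics/a6.png

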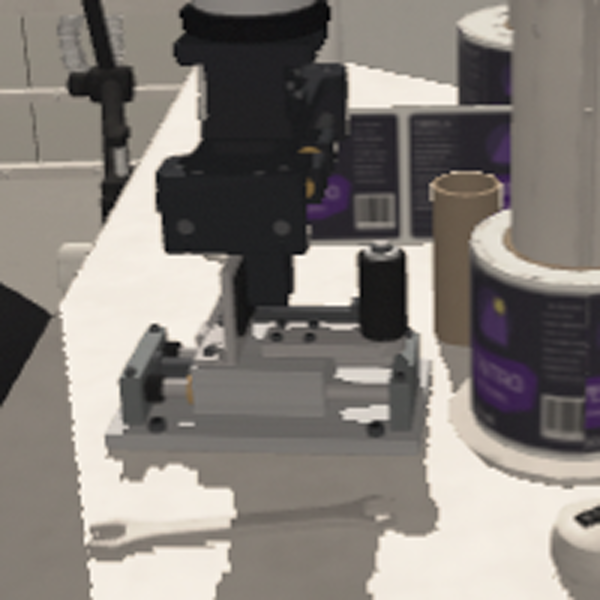

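Request:
send_rows(deltas=[0,-0.2,0,0,0,0,0,0,-0.2,0,0,0,0,0,0,-0.2,0,0,0,0,0,0,-0.2,0,0,0,0,0,0,-0.2,0,0,0,0,0,0,-0.2,0,0,0,0,0,0,-0.2,0,0,0,0,0,0,0,0,0,0,0,0])

```text
time: 10.62
eef_pos: [0.4396, -0.2835, 0.0696]
eef_rot: [-0.471, 0.527, 0.472, 0.527]
force: [-0.2, 0.6, -0.4]
grip_width: 0.0004
```

```bash
python3 st.py; python3 pic.py a7
```

```text
10.62 U mm [154.3  -2.9] z 69.6 q [-0.8   0.29  1.86 -0.    0.99 -2.26] F [-0.2   0.59 -0.37] Funit [ 0.27 -0.56] grip 0.0004491221186211197
tool y.ux 0.9999997452898169 err deg 0.03601272016056751 x [-0.  0. -1.]
```

View pics/a7.png

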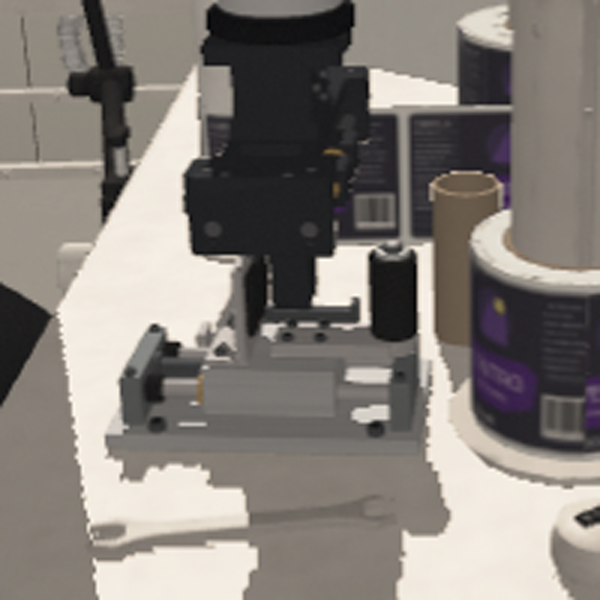

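Request:
send_rows(deltas=[-0.5,-0.5,0,0,0,0,0,-1.5,0,0,0,0,0,0,-2.5,0,0,0,0,0,0,-3.0,0,0,0,0,0,0,-3.0,0,0,0,0,0,0,-3.0,0,0,0,0,0,0,-2.0,0,0,0,0,0,0,0,0,0,0,0,0,0])

```text
time: 11.33
eef_pos: [0.4467, -0.286, 0.2305]
eef_rot: [-0.475, 0.527, 0.468, 0.527]
force: [1.0, -0.1, 0.2]
grip_width: 0.0008
```

Request:
send_rows(deltas=[0,2,0,0,0,0,0,0,3,0,0,0,0,0,0,3,0,0,0,0,0,0,3,0,0,0,0,0,0,2,0,0,0,0,0,0,0,0,0,0,0,0,0,0,0,0,0,0,0])

```text
time: 11.92
eef_pos: [0.3148, -0.2696, 0.2244]
eef_rot: [-0.471, 0.527, 0.471, 0.527]
force: [-0.3, -0.3, 0.1]
grip_width: 0.0003
```

```bash
python3 st.py; python3 pic.py a8; python3 - <<'E'
from plan import *
for n in ['side','top']:
    C=cam(n);manip.get_image(n)
    for t,h in dict(pad_face=.08,layon_roller=.052,stop_pin=.032,pawl_back=.048).items():
        for r in manip.spot_point(n,t)[:1]:
            v,u=r['at'];print(n,t,round(r['confidence'],2),(toU(at_z(C,[u,v],h)[0])*1e3).round(1))
E
```

```text
11.92 U mm [279.8  -2.9] z 224.4 q [-1.   -0.19  2.    0.    1.32 -2.45] F [-0.27 -0.34  0.14] Funit [0.23 0.37] grip 0.00030390745531546173
tool y.ux 0.9999991074036244 err deg -0.07568740548621145 x [ 0.  0. -1.]
side pad_face 0.74 [168.8  -6.7]
side layon_roller 0.92 [100.9  -4.1]
side stop_pin 0.71 [143.2 -39.9]
side pawl_back 0.55 [142.9 -38.6]
top pad_face 0.63 [177.3  -9.7]
top layon_roller 0.76 [92.2  4.7]
top stop_pin 0.81 [143.1 -35.9]
top pawl_back 0.53 [144.7 -42.3]
```

View pics/a8.png

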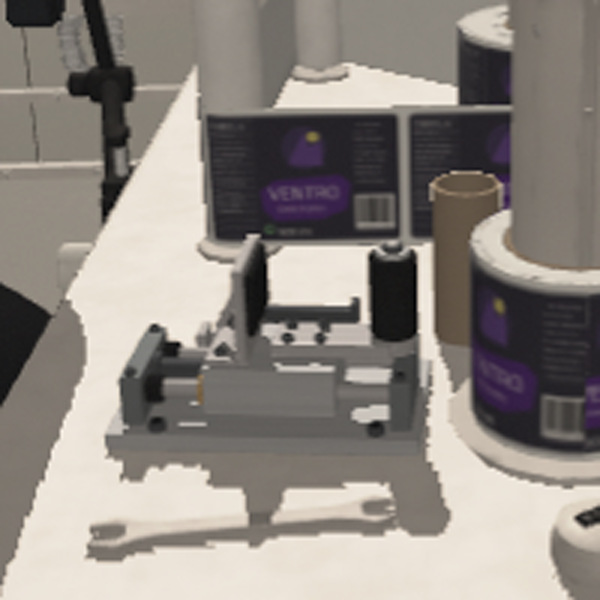

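Pawl is level, the carriage is parked (roller edge at px 370, unmoved since release, pad face about 169 mm from the axis), the bystanders in view look unmoved, and the hand is clear.

```bash
python3 -c "
from plant import manip
manip.job_done()"
```

```text
the job is handed in; nothing more can be done
```

The lay-on roller is parked clear of the take-up roll, and I handed the job in at about 12.5 s of the 42 s allowed.

- **Pawl:** I tipped it over with the closed fingertips and it fell to level.
- **Carriage:** I pushed it by the pad only, to about 36 mm of travel, with a peak force of about 8.5 N. I then eased back at about 24 mm/s. The contact force fell to zero and a gap opened at the pad while the carriage stayed put, so the pin is in the hook.

**Last checks:**
- **Parked position:** the side camera puts the pad face at about 169 mm and the roller at about 101 mm from the mandrel axis, which matches 27 to 31 mm of travel (28 is parked). The carriage did not move between release and the final picture.
- **Disagreement:** the top camera's network points were less consistent, with the pad at 177 mm and the roller at 92 mm. I put this down to detection error, because the pin and the pawl agree between the two cameras.
- **Bystanders:** the spanner and the empty core look unmoved in the side picture, and so does the part of the tally counter that shows. I did not measure the others again, but the arm did not go near them.
- **Hand:** it is clear of everything, at about 0.22 m height.

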